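Open the sliding-lid crate, label the tealight cups and pack them

TASK

Slide the lid of the wooden crate straight along its grooves until it clears them, and lay it flat on the bare bench. Then, one cup at a time from the largest to the smallest (the labels come in that order), take each steel cup out of the crate, press it upright and centred onto the sprung pad of the label press until the pad is fully down, and stand it upright on the floor of the divided cardboard tray. Leave the other things on the bench where they are.

Things in the scene. Friction and masses are not known exactly. Their poses are not given: they have to be found in the camera images.
- crate: fixed wooden crate, 164 (x) x 280 (y) x 97 mm high, origin at the centre of its underside, z up. The lid runs in two grooves along the crate's y axis and comes out only at its +y end, whose wall is low (84 mm); the -y end wall closes the grooves. Side walls 12 mm thick; the grooves, 84 to 93 mm above the bench and 8 mm deep, lie in them under a 4 mm lip
- crate_exit (a point): middle of the top of the crate's low +y end wall, 140 mm from the crate's centre, 84 mm up; axes as the crate's: the lid slides out over it along +y
- crate_floor (a point): centre of the crate's inner floor, 6 mm above the bench; axes as the crate's. Inside it is 140 (x) x 264 mm (y). Four cells in a row, centred at x = 0, y = -99, -33, +33, +99 mm, are marked off by 4 mm cardboard strips with tops 22 mm above this floor: two along y at x = -37 and +37, three across at y = -66, 0 and +66 mm
- lid: loose 190 g plywood lid, 152 (x) x 268 (y) x 6 mm, origin at the centre of its underside, axes as the crate's when in the grooves; 2 mm play each side, 3 mm up and down. On top, across its middle, a wooden bar 90 (x) x 14 (y) mm, 28 mm high. Starts shut or up to 20 mm open: at y = 3 to 23, z = 84 mm in the crate's frame; clear of the grooves at y = 274 mm
- lid_bar (a point): middle of the top of the lid's bar, 34 mm above the lid's underside; axes as the lid's
- cup_largest: largest rust-brown steel tealight cup: a plain straight cylinder, outside diameter 58 mm, 74 mm tall, wall 3 mm, weighted floor 12 mm thick, open at the top, about 260 g. Origin: centre of its underside; z up its axis. Stands upright in one of the four cells of the crate, under the lid; which cell varies, and this cup may be absent (no reading)
- cup_second: second largest rust-brown steel tealight cup: a plain straight cylinder, outside diameter 51 mm, 72 mm tall, wall 3 mm, weighted floor 12 mm thick, open at the top, about 210 g. Origin: centre of its underside; z up its axis. Stands upright in one of the four cells of the crate, under the lid; which cell varies, and this cup may be absent (no reading)
- cup_third: third largest rust-brown steel tealight cup: a plain straight cylinder, outside diameter 44 mm, 70 mm tall, wall 3 mm, weighted floor 12 mm thick, open at the top, about 170 g. Origin: centre of its underside; z up its axis. Stands upright in one of the four cells of the crate, under the lid; which cell varies, and this cup may be absent (no reading)
- cup_smallest: smallest rust-brown steel tealight cup: a plain straight cylinder, outside diameter 37 mm, 68 mm tall, wall 3 mm, weighted floor 12 mm thick, open at the top, about 130 g. Origin: centre of its underside; z up its axis. Stands upright in one of the four cells of the crate, under the lid; which cell varies, and this cup may be absent (no reading)
- labeller: fixed grey housing of the label press, 116 x 116 x 30 mm, origin at the centre of its underside; the round pad stands centred above it
- pad_top (a point): centre of the upper face of the round black rubber pad (80 mm across), 48 mm above the bench when free, 36 mm when fully down
- pad (a joint): travel of the sprung pad: 0 m free, 0.012 m fully down. It starts to move at about 3.5 N (a cup merely set on it does not move it) and is fully down at about 8 N; it springs back when released
- tray: fixed open cardboard tray, 192 x 192 x 40 mm high, walls and floor 4 mm, origin at the centre of its underside, axes along its sides. A cross of cardboard strips, 4 mm thick, tops 30 mm above the bench, divides it into four 90 mm square compartments centred at x, y = -47 or +47 mm, each with room for one cup
- tape: roll of brown parcel tape standing on its flat side, 90 mm across, 45 mm high; a bystander, origin under its centre, to be left alone
- figure: rusty cone-shaped angel figure, 160 mm tall, 60 mm base; a bystander, origin under its centre, to be left alone
- small_carton: closed cardboard carton 90 x 130 x 80 mm; a bystander, origin under its centre, to be left alone
- marker: black marker pen lying down, 134 mm long, 14 mm thick; a bystander, origin under its centre, to be left alone
- bowl: open rusty steel bowl, 130 mm across, 55 mm high; a bystander, origin under its centre, to be left alone
Things that resemble listed ones, but are neither listed nor needed, are in the scene too. What is shaped like the cup_largest but purple is not meant.

How it is judged:
By the outcome, as a careful person would: the job done as asked, in the order asked, and still so for the second after the job is handed in, with the robot touching nothing.
Of cup_largest, cup_second, cup_third, cup_smallest only 3 to 4 are there at a start; the rules pass over those that are not, and their reading is None.
At some moment in a run one of cup_largest, cup_second may be knocked a few centimetres aside while the robot is not near it.
It also fails if it takes over 208 s, if anything falls off the work surface, if the arm or the gripper's body presses on something with over 40 N, if the wrist force passes 120 N, or if a joint passes its speed limit or range.

ROBOT

A 7-joint arm with a two-finger parallel gripper is mounted at the origin on the work surface. World frame = base frame: x ahead of the robot, y to its left, z up, the work surface at z = 0. Lengths are in m, angles in rad, forces in N, time in s.
With the tool pointing down it reaches from about 0.35 to 0.9 m from the base axis. Payload 8.1 kg.
Tool frame: the origin (TCP) lies midway between the tips of the shut fingers; the grasp point (between the pads) lies arm.grasp_offset behind it (arm.grasp_offset is the distance from the TCP to the grasp point, in m); z points along the fingers, y is the line along which they close (so a half turn about z gives the same grasp; the last joint's range is limited). The gripper opens to 92 mm and grips with 3 to 60 N. Pads are 19 mm wide; open, the fingers measure 130 mm over their backs; the gripper's body (75 mm by 190 mm) begins 47 mm behind the grasp point.
Start: joints at [-0.103, 0.434, 0.025, 1.573, -0.012, 1.134, -0.075], TCP at [0.625, -0, 0.227] pointing down, gripper open.
Joint ranges: [-2.62, 2.62], [-0.44, 2.09], [-1.27, 1.32], [0.08, 2.57], [-1.32, 4.46], [0.12, 2], [-2.74, 2.74]. Speed limits (rad/s): [2.22, 2.22, 3.01, 3.01, 3.14, 3.14, 3.14].

INTERFACE

Orientations are given as a rotation vector (axis times angle).
In Python, from cell import observe, imaging, arm gives the robot as it stands.
- The arm moves only by the tool apply_moves, never from a script. Its argument "commands" is a list of rows, each a list of 5 numbers: the opening in per cent of the stroke, from 0 (shut) to 100 (fully open), then the shift along the world's x, y, z in units of 0.06 m (1.0 is 0.06 m), then the turn about the world's z in units of 0.5 rad (1.0 is 0.5 rad). A call has 1 to 12 rows; each row shifts and turns the commanded pose from where the row before left it; what a row does not reach is not made up. A row lasts 1/8 s, in which the tool goes at most 62.5 mm and 10.7 degrees, less where a joint would pass 70% of its speed; a pose out of reach is approached as far as the arm can. A call with a number of a shift or a turn outside -1 to 1 is refused whole. A call with a gripper value outside its range is refused whole. The fingers move at their own pace and stop on an object; "newtons" is the grip in N (left out, the last holds). Time passes only in rows, so rows that do not move let the fingers close. It gives the time, the measured TCP pose, the force, the opening and the grip force at its end, in the units of the state.
- observe(): the state, without advancing time (a new reading comes with each control period).
- imaging.get_image(name): name is "scene" or "side" or "wrist"; returns (picture, depth): 400x640x3 uint8, red, green, blue; 400x640 float32, m along the optical axis (not along the pixel's ray), 0 where there is no reading.
- imaging.camera_params(name): a dict with "camera_matrix" (3x3 intrinsics, pixels), "origin" and "rotation" of the camera in the world; the wrist camera has in their place "tool_from_camera" (4x4, takes a point from camera to tool coordinates, whose origin is the TCP and whose axes are the flange's). Camera axes: x right, y up, looking along -z (the intrinsics and any distortion apply to the point x, -y, -z); pixel columns grow to the right and rows downward; lengths in m; the calibration is good to about 2 mm. A picture is of the moment at which its call begins: read the wrist's pose just before it. camera_params takes no time and is no camera call.
- arm.sign_off(): hands the job in; it is judged then, once.
The state is a dict: "clock": time; "joints": joint angles; "dq": joint speeds; "joint_efforts": joint torques, N m; "position": TCP position; "ee_rot": TCP orientation; "force": force on the tool from outside, world axes, zero at the start; "ft_torque": the same for the moment, N m; "width": opening from 0.0 (shut) to 1.0 (fully open); "gripper_force": force on a finger pad.
Only numpy, scipy, OpenCV 4.12 (cv2) and the standard library are available. Lean on these libraries where they do the work, as an engineer would, in place of code of your own. Each camera call takes 0.05 s, during which the arm holds its last target. There are 200 camera calls.

## Working session

There is one attempt and no reset: what is moved stays moved. The work goes in short steps, Python scripts to look and compute and a tool call to move; the robot and the scene stay as the last step left them, time stands still between calls to the robot, and variables do not carry over. Pictures are saved under pics/ and viewed, at most 14 in all, crops included, and the job is handed in when it is done.

Besides the shell and the picture viewer there is one more tool, called after "Emit:" as name([rows], argument=value, ...), one row to a line, values as JSON. apply_moves: Moves the arm, as the interface text tells. Its arguments: {"type":"object","properties":{"commands":{"type":"array"},"newtons":{"type":"number"}},"required":["commands"]}

```bash
ls; mkdir -p pics; cat > h.py <<'E'
import numpy as np, cv2
from scipy.spatial.transform import Rotation as R
from cell import observe, imaging, arm
def cam(name,s=None):
    p=imaging.camera_params(name); K=np.array(p["camera_matrix"])
    if "origin" in p: return K,np.array(p["origin"]),np.array(p["rotation"]),p
    s=s or observe(); T=np.array(p["tool_from_camera"]); Rt=R.from_rotvec(s["ee_rot"]).as_matrix()
    return K,Rt@T[:3,3]+np.array(s["position"]),Rt@T[:3,:3],p
def shot(name,fn=None):
    s=observe(); c=cam(name,s); im,d=imaging.get_image(name)
    if fn: cv2.imwrite("pics/"+fn,im[:,:,::-1])
    return im,d,c
def cloud(d,c):
    K,o,Rm,_=c; v,u=np.mgrid[:d.shape[0],:d.shape[1]]
    x=(u-K[0,2])/K[0,0]*d; y=(v-K[1,2])/K[1,1]*d
    P=np.stack([x,-y,-d],-1)@Rm.T+o; P[d<=0]=np.nan; return P
def onplane(uv,c,z):
    K,o,Rm,_=c; uv=np.atleast_2d(uv).astype(float)
    r=np.stack([(uv[:,0]-K[0,2])/K[0,0],-(uv[:,1]-K[1,2])/K[1,1],-np.ones(len(uv))],-1)@Rm.T
    return o+r*((z-o[2])/r[:,2])[:,None]
def proj(P,c):
    K,o,Rm,_=c; q=(np.atleast_2d(P)-o)@Rm; 
    return np.stack([K[0,0]*q[:,0]/-q[:,2]+K[0,2],K[1,1]*-q[:,1]/-q[:,2]+K[1,2]],-1)
E
python3 - <<'E'
from h import *
for n in ("scene","side","wrist"):
    im,d,c=shot(n,n+"0.png"); np.savez(n+"0",im=im,d=d); print(n,c[1],c[2].round(3).tolist(),c[0].tolist(),[k for k in c[3]],(d>0).mean())
s=observe();print(s["clock"],s["force"],s["width"],s["ee_rot"],arm.grasp_offset)
E
```

```text
pics
scene [ 0.89552549 -0.65653892  0.84910961] [0.712, 0.215, 0.538] [[383.36242779758214, 0.0, 319.5934457990559], [0.0, 383.36242779758214, 204.53419442336178], [0.0, 0.0, 1.0]] ['camera_matrix', 'origin', 'rotation'] 0.9960703125
side [-0.04160717  0.8254025   0.71700887] [0.382, -1.284, -2.256] [[464.78003664723906, 0.0, 320.6793045886156], [0.0, 464.78003664723906, 188.96143870158548], [0.0, 0.0, 1.0]] ['camera_matrix', 'origin', 'rotation'] 0.9959375
wrist [0.62535259 0.07990347 0.38506241] [[1.0, -0.001, 0.002], [0.0, 0.955, 0.296], [-0.002, -0.296, 0.955]] [[357.26212808236306, 0.0, 317.3367791339295], [0.0, 357.26212808236306, 199.93341946446995], [0.0, 0.0, 1.0]] ['camera_matrix', 'tool_from_camera'] 0.9961640625
0.15 [-0.19802366  0.32070377 -0.19156496] 0.9990278714513261 [-2.22097516e+00 -2.22081247e+00  1.38303331e-03] 0.0188
```

View pics/scene0.png

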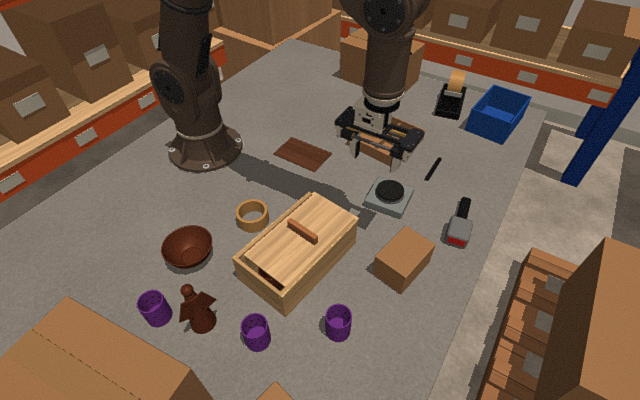

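View pics/side0.png

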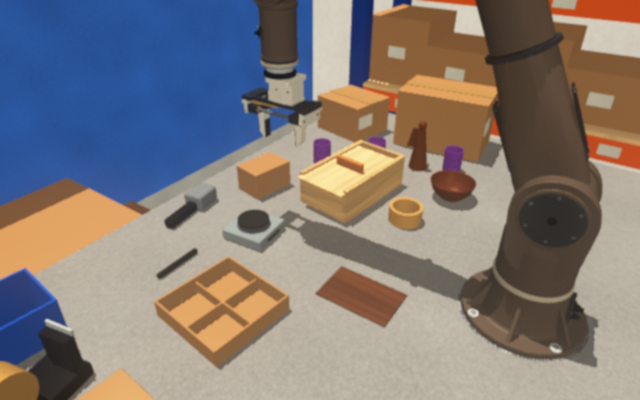

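```bash
sed -i 's/np.array(p\["rotation"\]),p/R.from_rotvec(p["rotation"]).as_matrix(),p/' h.py
cat >> h.py <<'E'
def ortho(views,x0=.2,x1=1.0,y0=-.55,y1=.55,mm=2):
    n=(int((x1-x0)*1000/mm),int((y1-y0)*1000/mm)); Z=np.full(n,np.nan); C=np.zeros(n+(3,),np.uint8)
    for im,d,c in views:
        P=cloud(d,c).reshape(-1,3); col=im.reshape(-1,3); ok=np.isfinite(P[:,2])&(P[:,2]<.35)&(P[:,2]>-.03); P=P[ok];col=col[ok]
        i=((x1-P[:,0])*1000/mm).astype(int); j=((y1-P[:,1])*1000/mm).astype(int)
        ok=(i>=0)&(i<n[0])&(j>=0)&(j<n[1]); 
        o=np.argsort(P[ok,2]); i,j,z,col=i[ok][o],j[ok][o],P[ok,2][o],col[ok][o]
        m=~(Z[i,j]>=z); Z[i[m],j[m]]=z[m]; C[i[m],j[m]]=col[m]
    return C,Z
E
python3 - <<'E'
from h import *
V=[]
for n in ("scene","side","wrist"):
    f=np.load(n+"0.npz"); V.append((f["im"],f["d"],cam(n)))
for v in V[:3]:
    P=cloud(v[1],v[2]); print(np.nanmedian(P[...,2]))
C,Z=ortho(V)
zz=np.nan_to_num(np.clip(Z/.2,0,1)*255).astype(np.uint8)
cv2.imwrite("pics/ortho.png",cv2.resize(C[:,:,::-1],None,fx=1.4,fy=1.4,interpolation=0))
E
```

```text
-0.0009489798690710538
0.003626199778084871
0.0027888900447576026
```

View pics/ortho.png

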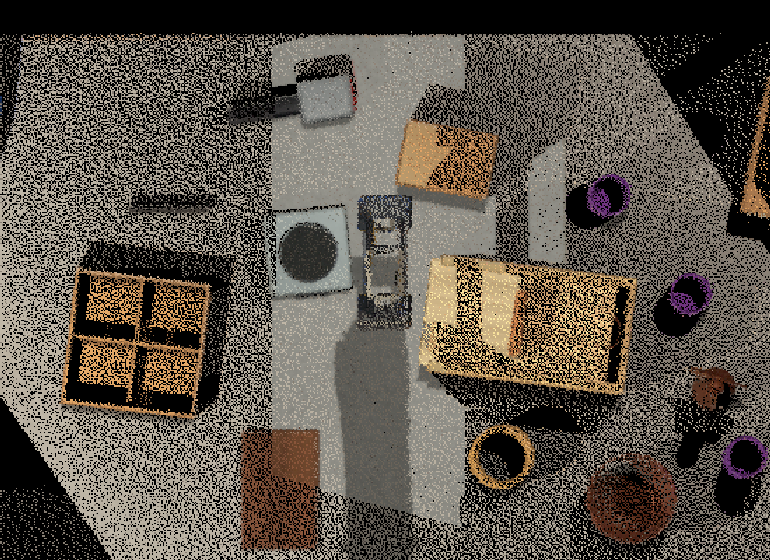

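View pics/wrist0.png

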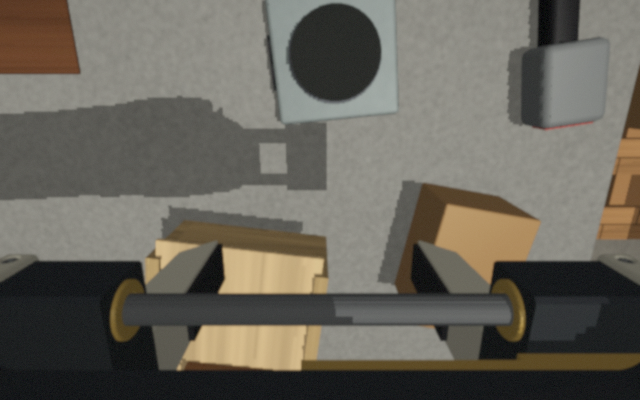

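The ortho map shows the crate at about px (420–635, 258–392), with the dark gap at the world −y end, so it opens towards world +y. The press is at (312, 250), the tray at (137, 342), and a brown board that is not listed at (280, 490). I'll measure the fixed things now.

```bash
python3 - <<'E'
from h import *
V={}
for n in ("scene","side","wrist"):
    f=np.load(n+"0.npz"); c=cam(n); V[n]=(f["im"],f["d"],c,cloud(f["d"],c))
def band(n,x0,x1,y0,y1,z0,z1):
    P=V[n][3]; m=(P[...,0]>x0)&(P[...,0]<x1)&(P[...,1]>y0)&(P[...,1]<y1)&(P[...,2]>z0)&(P[...,2]<z1); return P[m],V[n][0][m]
def rect(p,tag):
    if len(p)<20: print(tag,len(p));return
    r=cv2.minAreaRect((p[:,:2]*1000).astype(np.float32)); print(tag,len(p),np.round(r[0],1),np.round(r[1],1),round(r[2],1),"z",p[:,2].mean().round(4))
for n in V:
    p,_=band(n,.42,.65,-.38,-.03,.085,.105); rect(p,n+" crate")
    p,_=band(n,.50,.60,-.26,-.12,.112,.13); rect(p,n+" bar")
    p,_=band(n,.56,.72,.03,.18,.024,.036); rect(p,n+" lab")
    p,col=band(n,.56,.72,.03,.18,.040,.056); rect(p,n+" pad")
    p,_=band(n,.36,.66,.23,.48,.034,.045); rect(p,n+" tray")
    p,c=band(n,.2,.4,.05,.25,-.01,.012); m=(c[:,0]>c[:,2]*1.6); rect(p[m],n+" board")
    p,_=band(n,.28,.42,-.25,-.1,.03,.055); rect(p,n+" tape")
E
```

```text
scene crate 6059 [ 538.2 -202.9] [297.2 167.2] 83.0 z 0.0909
scene bar 181 [ 541.9 -189.8] [16.3 85.8] 82.3 z 0.1169
scene lab 687 [642.9 110.9] [115.7 119.6] 6.3 z 0.0296
scene pad 456 [642.8 111.2] [79.7 78.4] 80.8 z 0.0474
scene tray 138 [536.5 352.1] [197.5 131.2] 81.0 z 0.038
scene board 1044 [303.4 149.4] [169.4 112.1] 0.3 z 0.0029
scene tape 397 [ 348.5 -168.3] [87.8 91. ] 68.4 z 0.0406
side crate 2963 [ 537.9 -204.4] [303.6 170.9] 83.6 z 0.0934
side bar 126 [ 541.  -189.9] [20.5 81.7] 82.3 z 0.1179
side lab 806 [639.6 111.7] [117.3 120.1] 4.6 z 0.0314
side pad 499 [639.1 111.9] [79.8 81.2] 81.2 z 0.0497
side tray 1267 [511.  356.3] [194.2 197. ] 83.3 z 0.0396
side board 2695 [299.4 152.5] [168.  109.8] 0.2 z 0.0057
side tape 479 [ 347.6 -166. ] [89.  90.6] 64.4 z 0.0413
wrist crate 10803 [ 547.3 -126.4] [142.  164.8] 83.8 z 0.0917
wrist bar 0
wrist lab 7720 [641.2 107.4] [116.2 110. ] 5.7 z 0.031
wrist pad 7059 [640.8 110.3] [79.4 79.6] 66.1 z 0.0491
wrist tray 0
wrist board 5316 [346.4 129. ] [65.1 80.3] 89.9 z 0.0051
wrist tape 0
```

Emit:
apply_moves([
  [60, -0.174, -0.396, 0, 0.364],
  [60, -0.174, -0.396, 0, 0.364],
  [60, -0.174, -0.396, 0, 0.364],
  [60, -0.174, -0.396, 0, 0.364],
  [60, -0.174, -0.396, 0, 0.364],
  [60, -0.174, -0.396, 0, 0.364],
  [60, -0.174, -0.396, 0, 0.364],
  [60, -0.174, -0.396, 0, 0.364],
  [60, 0, 0, 0, 0],
  [60, 0, 0, 0, 0],
])

```text
clock: 1.4
position: [0.5417, -0.1893, 0.2266]
ee_rot: [0.184, 3.136, 0.001]
force: [0.6, -0.2, 0.3]
width: 0.6
gripper_force: 0.0
```

```bash
cat >> h.py <<'E'
def band(P,x0,x1,y0,y1,z0,z1):
    return (P[...,0]>x0)&(P[...,0]<x1)&(P[...,1]>y0)&(P[...,1]<y1)&(P[...,2]>z0)&(P[...,2]<z1)
def rect(p,tag):
    if len(p)<20: print(tag,len(p));return
    r=cv2.minAreaRect((p[:,:2]*1000).astype(np.float32)); print(tag,len(p),np.round(r[0],1),np.round(r[1],1),round(r[2],1),"z",p[:,2].mean().round(4))
def st():
    s=observe(); T=R.from_rotvec(s["ee_rot"]).as_matrix(); print("t",round(s["clock"],2),"pos",np.round(s["position"],4),"yaw_y",np.degrees(np.arctan2(T[1,1],T[0,1])).round(2),"down",T[2,2].round(4),"F",np.round(s["force"],1),"w",round(s["width"]*92,1),"gf",s["gripper_force"],"q7",round(s["joints"][6],2)); return s
E
python3 - <<'E'
from h import *
st()
im,d,c=shot("wrist","w1.png"); P=cloud(d,c)
rect(P[band(P,.42,.65,-.4,-.0,.094,.103)],"rim"); rect(P[band(P,.42,.65,-.4,-.0,.085,.0935)],"lidtop"); m=band(P,.48,.60,-.26,-.12,.112,.125); rect(P[m],"bar")
print(np.argwhere(m).min(0) if m.any() else 0,np.argwhere(m).max(0) if m.any() else 0)
E
```

```text
t 1.4 pos [ 0.5417 -0.1893  0.2266] yaw_y 83.28 down -1.0 F [ 0.6 -0.2  0.3] w 55.2 gf 0.0 q7 1.61
rim 9552 [ 536.  -211.5] [281.1 164.8] 82.9 z 0.0978
lidtop 48369 [ 535.9 -201.2] [292.1 147. ] 83.5 z 0.0909
bar 1962 [ 537.8 -190.3] [13.4 89.5] 82.9 z 0.1188
[133 307] [244 324]
```

View pics/w1.png

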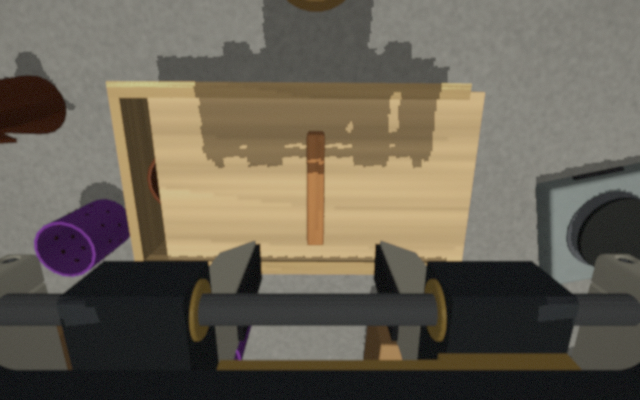

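The picture shows the lid with its bar at px (316, 190), an open slot at the left (−y) end, and a cup rim peeking out at (155, 180). The crate centre is (0.536, −0.2115) with a yaw of about −6.9°. Next I grip the bar.

Emit:
apply_moves([
  [60, -0.06, -0.016, -0.6, 0],
  [60, 0, 0, -0.6, 0],
  [60, 0, 0, -0.6, 0],
  [60, 0, 0, -0.38, 0],
  [60, 0, 0, 0, 0],
  [10, 0, 0, 0, 0],
  [0, 0, 0, 0, 0],
  [0, 0, 0, 0, 0],
  [0, 0, 0, 0, 0],
  [0, 0, 0, 0, 0],
], newtons=40)

```text
clock: 2.7
position: [0.538, -0.1911, 0.0962]
ee_rot: [0.181, 3.136, 0.0]
force: [-0.5, 0.2, 2.3]
width: 0.149
gripper_force: 40.0
```

Emit:
apply_moves([
  [0, 0, 0, 0.025, 0],
  [0, 0, 0, 0, 0],
  [0, 0.02, 0.165, 0, 0],
  [0, 0.03, 0.248, 0, 0],
  [0, 0.03, 0.248, 0, 0],
  [0, 0, 0, 0, 0],
])

```text
clock: 3.45
position: [0.5431, -0.1489, 0.0975]
ee_rot: [0.175, 3.137, 0.001]
force: [-1.0, 0.2, -2.4]
width: 0.15
gripper_force: 40.0
```

```bash
python3 - <<'E'
from h import *
s=st(); print(s["ft_torque"])
E
```

```text
t 3.45 pos [ 0.5431 -0.1489  0.0975] yaw_y 83.61 down -1.0 F [-1.   0.2 -2.4] w 13.8 gf 39.98664379119873 q7 1.5
[ 0.05285929 -0.05002503  0.02525386]
```

Emit:
apply_moves([
  [0, 0.046, 0.387, 0, 0],
  [0, 0.046, 0.387, 0, 0],
  [0, 0.046, 0.387, 0, 0],
  [0, 0.046, 0.387, 0, 0],
  [0, 0.046, 0.387, 0, 0],
  [0, 0.046, 0.387, 0, 0],
  [0, 0.046, 0.387, 0, 0],
  [0, 0.046, 0.387, 0, 0],
  [0, 0.046, 0.387, 0, 0],
  [0, 0.046, 0.387, 0, 0],
  [0, 0, 0, 0, 0],
])

```text
clock: 4.82
position: [0.5704, 0.083, 0.0975]
ee_rot: [0.175, 3.136, 0.002]
force: [-0.4, 0.1, -1.9]
width: 0.149
gripper_force: 40.0
```

```bash
python3 - <<'E'
from h import *
s=st(); print(s["ft_torque"])
n=np.array(s["position"]); a=np.radians(-6.9); dx=n[:2]-np.array([.536,-.2115]); print("crate frame",dx@[np.cos(a),np.sin(a)],dx@[-np.sin(a),np.cos(a)])
V=[]
for nm in ("scene","side","wrist"): V.append(shot(nm))
C,Z=ortho(V)
cv2.imwrite("pics/ortho2.png",cv2.resize(C[:,:,::-1],None,fx=1.4,fy=1.4,interpolation=0))
E
```

```text
t 4.83 pos [0.5704 0.083  0.0975] yaw_y 83.6 down -1.0 F [-0.4  0.1 -1.9] w 13.8 gf 39.98668313026428 q7 1.07
[ 0.1027908  -0.09742572  0.04599169]
crate frame -0.0012167484588951345 0.29649023729165025
```

View pics/ortho2.png

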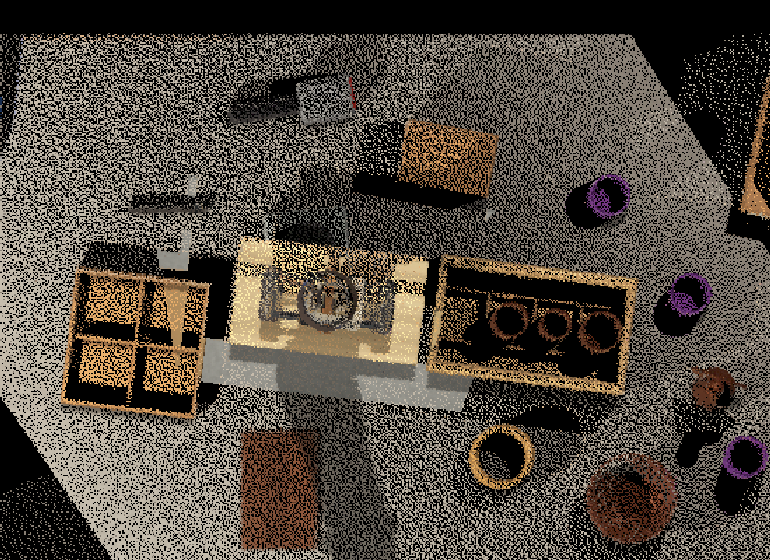

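Emit:
apply_moves([
  [0, -0.385, 0.07, 0, 0],
  [0, -0.385, 0.07, 0, 0],
  [0, -0.385, 0.07, 0, 0],
  [0, -0.385, 0.068, 0, 0],
  [0, 0, 0, -0.4, 0],
  [0, 0, 0, -0.4, 0],
  [0, 0, 0, -0.4, 0],
  [0, 0, 0, -0.15, 0],
  [0, 0, 0, 0, 0],
  [0, 0, 0, 0, 0],
])

```text
clock: 6.22
position: [0.4785, 0.0974, 0.0172]
ee_rot: [0.181, 3.135, 0.0]
force: [0.5, -0.3, -2.1]
width: 0.149
gripper_force: 40.0
```

```bash
python3 - <<'E'
from h import *
st()
for n in ("side","scene"):
    im,d,c=shot(n); P=cloud(d,c); rect(P[band(P,.37,.59,-.055,.245,.0,.017)&(im[...,0]>im[...,2]*1.35)],n)
E
```

```text
t 6.22 pos [0.4785 0.0974 0.0172] yaw_y 83.39 down -1.0 F [ 0.5 -0.3 -2.1] w 13.7 gf 39.98635232448578 q7 0.93
side 4139 [473.9  93.9] [293.  208.4] 89.7 z 0.0116
scene 1927 [471.9 106.7] [201.9 270.6] 0.7 z 0.0102
```

Emit:
apply_moves([
  [0, 0, 0, -0.05, 0],
  [0, 0, 0, -0.025, 0],
  [0, 0, 0, -0.015, 0],
  [0, 0, 0, 0, 0],
])

```text
clock: 6.82
position: [0.478, 0.0975, 0.0121]
ee_rot: [0.18, 3.136, -0.0]
force: [-3.9, -1.0, 17.7]
width: 0.151
gripper_force: 40.0
```

Emit:
apply_moves([
  [0, 0, 0, 0.02, 0],
  [50, 0, 0, 0, 0],
  [50, 0, 0, 0, 0],
  [50, 0, 0, 0, 0],
  [50, 0, 0, 0.5, 0],
  [70, 0, 0, 0.9, 0],
  [80, 0, 0, 0.9, 0],
  [80, 0, 0, 0.9, 0],
  [80, 0, 0, 0.7, 0],
])

```text
clock: 7.95
position: [0.4781, 0.0976, 0.2486]
ee_rot: [0.18, 3.135, 0.001]
force: [1.5, -0.1, -0.7]
width: 0.797
gripper_force: 0.0
```

Emit:
apply_moves([
  [80, 0.097, -0.662, 0, -0.35],
  [80, 0.097, -0.662, 0, -0.35],
  [80, 0.097, -0.662, 0, -0.35],
  [80, 0.097, -0.662, 0, -0.35],
  [80, 0.097, -0.662, 0, -0.35],
  [80, 0.097, -0.662, 0, -0.35],
  [80, 0.097, -0.662, 0, -0.35],
  [80, 0.097, -0.662, 0, -0.35],
  [80, 0.097, -0.662, 0, -0.35],
  [80, 0, 0, 0, 0],
  [80, 0, 0, 0, 0],
])

```text
clock: 9.32
position: [0.5302, -0.2591, 0.2459]
ee_rot: [-2.347, -2.087, -0.0]
force: [-0.5, -0.1, -0.2]
width: 0.797
gripper_force: 0.0
```

```bash
cat >> h.py <<'E'
def cups(P,im,x0,x1,y0,y1,z0=.065,z1=.09):
    m=band(P,x0,x1,y0,y1,z0,z1)&(im[...,0]<150)   # rims, dark rust
    lab=cv2.connectedComponentsWithStats(cv2.morphologyEx(m.astype(np.uint8),cv2.MORPH_CLOSE,np.ones((5,5))))
    out=[]
    for k in range(1,lab[0]):
        q=P[(lab[1]==k)&m]
        if len(q)<60: continue
        z=np.percentile(q[:,2],90); t=q[q[:,2]>z-.008]
        (cx,cy),r=cv2.minEnclosingCircle((t[:,:2]*1000).astype(np.float32)); out.append((cx,cy,2*r,z*1000,len(q)))
    return out
E
python3 - <<'E'
from h import *
st()
im,d,c=shot("wrist","w2.png"); P=cloud(d,c)
a=np.radians(-6.9)
for o in cups(P,im,.46,.61,-.36,-.07):
    r=np.array(o[:2])-[536,-211.5]; print(np.round(o,1),"crate xy",(r@[np.cos(a),np.sin(a)]).round(1),(r@[-np.sin(a),np.cos(a)]).round(1))
im,d,c=shot("scene"); P=cloud(d,c); rect(P[band(P,.37,.59,-.055,.245,.002,.015)&(im[...,0]>im[...,2]*1.35)],"lid")
im,d,c=shot("side"); P=cloud(d,c); rect(P[band(P,.37,.59,-.055,.245,.002,.015)&(im[...,0]>im[...,2]*1.35)],"lid")
E
```

```text
t 9.32 pos [ 0.5302 -0.2591  0.2459] yaw_y -6.71 down -1.0 F [-0.5 -0.1 -0.2] w 73.3 gf 0.0 q7 0.3
[ 469.7 -178.7  155.    84.   899. ] crate xy -69.8 24.6
[ 541.5 -178.5   50.8   79.7  664. ] crate xy 1.5 33.4
[ 537.1 -261.   212.8   85.6 3628. ] crate xy 7.0 -49.0
[ 535.8 -243.2   43.7   77.6  601. ] crate xy 3.6 -31.5
lid 2099 [468.6 112. ] [249.1 199.8] 88.7 z 0.0054
lid 4524 [478.1  96.1] [215.8 291.2] 0.1 z 0.0077
```

View pics/w2.png

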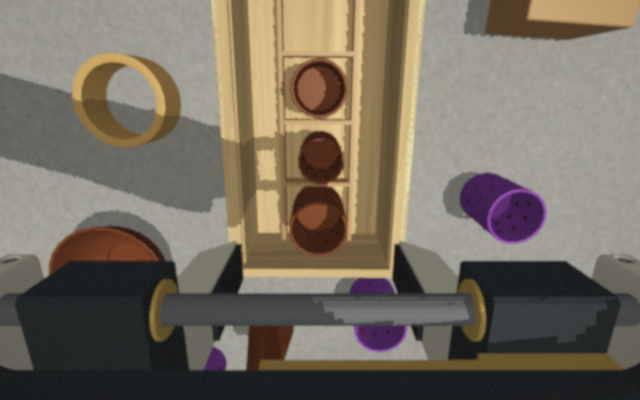

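```bash
python3 - <<'E'
from h import *
st()
im,d,c=shot("wrist"); P=cloud(d,c); a=np.radians(-6.9); A=np.array([[np.cos(a),np.sin(a)],[-np.sin(a),np.cos(a)]])
L=(P[...,:2]*1000-[536,-211.5])@A.T
for y in (33,-33,-99):
    m=(abs(L[...,0])<36)&(abs(L[...,1]-y)<36)&(P[...,2]>.071)&(P[...,2]<.085)
    q=L[m]; lo,hi=q.min(0),q.max(0); (cx,cy),r=cv2.minEnclosingCircle(q.astype(np.float32)); z=np.percentile(P[m][:,2],80)*1000
    w=A.T@[cx,cy]+[536,-211.5]; print(y,len(q),"bbox c",((lo+hi)/2).round(1),(hi-lo).round(1),"circ",round(cx,1),round(cy,1),round(2*r,1),"z",round(z,1),"world",w.round(1))
E
```

```text
t 9.47 pos [ 0.5304 -0.2586  0.2463] yaw_y -6.67 down -1.0 F [-0.5 -0.2  0.1] w 73.4 gf 0.0 q7 0.3
33 688 bbox c [ 1.3 33.3] [50.  50.2] circ 1.3 33.4 50.6 z 79.4 world [ 541.4 -178.5]
-33 507 bbox c [  3.6 -39.4] [42.2 59.2] circ 2.6 -39.4 59.7 z 77.3 world [ 533.8 -250.9]
-99 1307 bbox c [ 1.000e-01 -1.006e+02] [71.4 63.8] circ 0.0 -110.3 83.2 z 81.2 world [ 522.8 -321. ]
```

```bash
python3 - <<'E'
from h import *
im,d,c=shot("wrist"); P=cloud(d,c); a=np.radians(-6.9); A=np.array([[np.cos(a),np.sin(a)],[-np.sin(a),np.cos(a)]])
L=(P[...,:2]*1000-[536,-211.5])@A.T
m=(abs(L[...,0])<36)&(abs(L[...,1]+99)<32)&(P[...,2]>.078)&(P[...,2]<.085)&(im[...,0].astype(int)<im[...,1]*4)&(im[...,0]<130)
q=L[m]; lo,hi=np.percentile(q,[.5,99.5],axis=0); print(len(q),lo,hi,(lo+hi)/2,hi-lo)
def fit(p):
    B=np.c_[2*p,np.ones(len(p))]; s=np.linalg.lstsq(B,(p**2).sum(1),rcond=None)[0]; return s[:2],np.sqrt(s[2]+s[0]**2+s[1]**2)
for i in range(6):
    cc,r=fit(q); e=abs(np.hypot(*(q-cc).T)-r); q=q[e<np.median(e)*2.5]
print(cc,r,len(q), A.T@cc+[536,-211.5], proj([*(A.T@cc+[536,-211.5])/1000,.08],c))
E
```

```text
360 [ -28.55735875 -130.98982055] [ 27.09244984 -68.99835434] [ -0.73245445 -99.99408745] [55.64980859 61.99146621]
[  1.23946041 -96.65992977] 26.782514307204437 292 [ 525.61806502 -307.6087598 ] [[317.63971351 227.86570911]]
```

Three cups are there: the largest in cell −99, the third in −33 and the second in +33. The smallest is absent. I'll grasp the largest first.

Emit:
apply_moves([
  [85, -0.045, -0.415, 0, 0],
  [85, -0.045, -0.415, 0, 0],
  [85, 0, 0, -0.6, 0],
  [85, 0, 0, -0.6, 0],
  [85, 0, 0, -0.6, 0],
  [85, 0, 0, -0.6, 0],
  [85, 0, 0, -0.5, 0],
  [85, 0, 0, -0.37, 0],
  [85, 0, 0, 0, 0],
  [85, 0, 0, 0, 0],
], newtons=30)

```text
clock: 10.82
position: [0.5255, -0.3099, 0.051]
ee_rot: [2.348, 2.085, 0.001]
force: [-0.1, 0.5, 0.5]
width: 0.848
gripper_force: 0.0
```

```bash
python3 - <<'E'
from h import *
st()
E
```

```text
t 10.82 pos [ 0.5255 -0.3099  0.051 ] yaw_y -6.8 down -1.0 F [-0.1  0.5  0.5] w 78.0 gf 0.0 q7 0.42
```

Emit:
apply_moves([
  [70, 0, 0, 0, 0],
  [60, 0, 0, 0, 0],
  [50, 0, 0, 0, 0],
  [50, 0, 0, 0, 0],
  [50, 0, 0, 0, 0],
  [50, 0, 0, 0.15, 0],
  [50, 0, 0, 0.5, 0],
  [50, 0, 0, 0.6, 0],
  [50, 0, 0, 0.6, 0],
  [50, 0, 0, 0.4, 0],
  [50, 0, 0, 0, 0],
])

```text
clock: 12.2
position: [0.5258, -0.3103, 0.1869]
ee_rot: [2.347, 2.083, 0.002]
force: [0.1, -0.4, -2.7]
width: 0.63
gripper_force: 30.0
```

```bash
python3 - <<'E'
from h import *
st()
im,d,c=shot("wrist","w3.png")
E
```

```text
t 12.2 pos [ 0.5258 -0.3103  0.1869] yaw_y -6.83 down -1.0 F [ 0.1 -0.4 -2.7] w 58.0 gf 29.99860055744648 q7 0.4
```

View pics/w3.png

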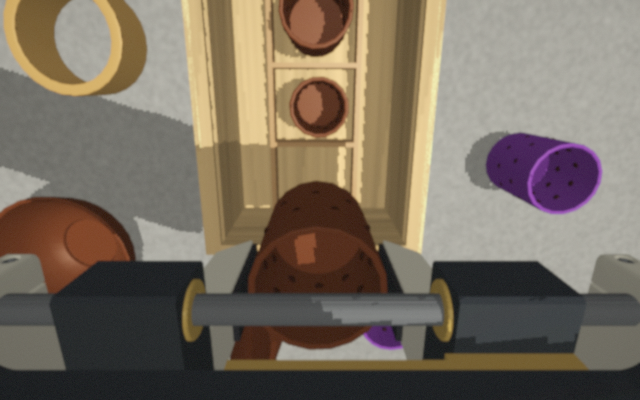

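```bash
python3 - <<'E'
from h import *
s=observe(); c=cam("wrist",s); p=onplane([[318,227],[318,346],[250,286],[387,286]],c,s["position"][2]+.0295)
print(np.round(p*1000,1), ((p[0]+p[1])/2-s["position"])*1000, np.linalg.norm(p[0]-p[1])*1000)
# pad from the wrist start image
f=np.load("wrist0.npz")
E
```

```text
[[ 529.2 -281.2  214.8]
 [ 522.7 -336.2  214.8]
 [ 498.4 -303.6  214.8]
 [ 554.2 -310.3  214.8]] [ 0.98269483  1.11260693 29.5       ] 55.43884572313264
```

Emit:
apply_moves([
  [50, 0.191, 0.6, 0, 0],
  [50, 0.191, 0.71, 0, 0],
  [50, 0.191, 0.71, 0, 0],
  [50, 0.191, 0.71, 0, 0],
  [50, 0.191, 0.71, 0, 0],
  [50, 0.191, 0.71, 0, 0],
  [50, 0.191, 0.71, 0, 0],
  [50, 0.191, 0.71, 0, 0],
  [50, 0.191, 0.71, 0, 0],
  [50, 0.191, 0.72, 0, 0],
  [50, 0, 0, 0, 0],
  [50, 0, 0, 0, 0],
])

```text
clock: 13.75
position: [0.6386, 0.1096, 0.1833]
ee_rot: [-2.349, -2.085, 0.005]
force: [-0.3, -0.6, -2.0]
width: 0.631
gripper_force: 30.0
```

```bash
python3 - <<'E'
from h import *
st()
for n in ("scene","side","wrist"):
    im,d,c=shot(n); P=cloud(d,c); m=band(P,.59,.70,.05,.17,.040,.056); rect(P[m],n+" pad")
    m=band(P,.5,.75,-.0,.2,.1,.26)&(im[...,0]>im[...,2]*1.5)&(im[...,0]>60); rect(P[m],n+" cup"); 
E
```

```text
t 13.75 pos [0.6386 0.1096 0.1833] yaw_y -6.81 down -1.0 F [-0.3 -0.6 -2. ] w 58.0 gf 29.99844180420041 q7 -0.33
scene pad 454 [642.7 109.7] [78.8 81.5] 33.3 z 0.0475
scene cup 33 [628.9 104.6] [ 52.5 138.4] 87.0 z 0.1982
side pad 503 [640.7 110.8] [79.6 82.9] 74.4 z 0.0496
side cup 688 [613.1 118.9] [ 54.  122.2] 78.2 z 0.1819
wrist pad 3821 [642.6 122.3] [55.3 79.5] 80.6 z 0.0489
wrist cup 4908 [625.2 114.4] [62.4 93.3] 78.9 z 0.1849
```

Emit:
apply_moves([
  [50, 0.037, 0, -0.4, 0],
  [50, 0, 0, -0.5, 0],
  [50, 0, 0, -0.4, 0],
  [50, 0, 0, -0.14, 0],
  [50, 0, 0, 0, 0],
  [50, 0, 0, -0.06, 0],
  [50, 0, 0, -0.06, 0],
  [50, 0, 0, -0.06, 0],
  [50, 0, 0, -0.04, 0],
  [50, 0, 0, -0.04, 0],
  [50, 0, 0, 0, 0],
])

```text
clock: 15.28
position: [0.6423, 0.1103, 0.0834]
ee_rot: [2.349, 2.085, 0.002]
force: [0.6, 0.0, 4.6]
width: 0.634
gripper_force: 30.0
```

Emit:
apply_moves([
  [50, 0, 0, -0.04, 0],
  [50, 0, 0, -0.04, 0],
  [50, 0, 0, -0.02, 0],
  [50, 0, 0, 0, 0],
])

```text
clock: 15.78
position: [0.6427, 0.1105, 0.0803]
ee_rot: [2.349, 2.084, 0.004]
force: [-5.7, -1.1, 30.2]
width: 0.636
gripper_force: 30.1
```

Emit:
apply_moves([
  [50, 0, 0, 0.3, 0],
  [50, 0, 0, 0.5, 0],
  [50, 0, 0, 0.55, 0],
  [50, -0.197, 0.681, 0, 0],
  [50, -0.197, 0.681, 0, 0],
  [50, -0.197, 0.681, 0, 0],
  [50, -0.197, 0.681, 0, 0],
  [50, -0.197, 0.681, 0, 0],
  [50, -0.197, 0.681, 0, 0],
  [50, -0.197, 0.681, 0, 0],
  [50, 0, 0, 0, 0],
  [50, 0, 0, 0, 0],
])

```text
clock: 17.27
position: [0.5583, 0.3953, 0.1569]
ee_rot: [2.349, 2.085, -0.004]
force: [-0.3, -0.6, -2.2]
width: 0.632
gripper_force: 30.0
```

```bash
python3 - <<'E'
from h import *
st()
im,d,c=shot("side"); P=cloud(d,c); rect(P[band(P,.36,.66,.23,.50,.034,.045)],"tray")
im,d,c=shot("wrist"); P=cloud(d,c); rect(P[band(P,.36,.66,.23,.50,.034,.046)],"tray")
V=[]
for n in ("scene","side","wrist"):
    V.append(shot(n)); P=cloud(*V[-1][1:]); rect(P[band(P,.59,.70,.05,.17,.03,.056)&(V[-1][0].max(-1)<70)],n+" pad")
cv2.imwrite("pics/side3.png",V[1][0][:,:,::-1])
E
```

```text
t 17.27 pos [0.5583 0.3953 0.1569] yaw_y -6.81 down -1.0 F [-0.3 -0.6 -2.2] w 58.2 gf 29.99505076557398 q7 -0.79
tray 1239 [511.8 355.8] [194.4 199.1] 83.1 z 0.0395
tray 3956 [510.4 356. ] [192.4 192.8] 83.1 z 0.0399
scene pad 503 [642.4 108.2] [78.9 80. ] 59.4 z 0.0457
side pad 0
wrist pad 0
```

View pics/side3.png

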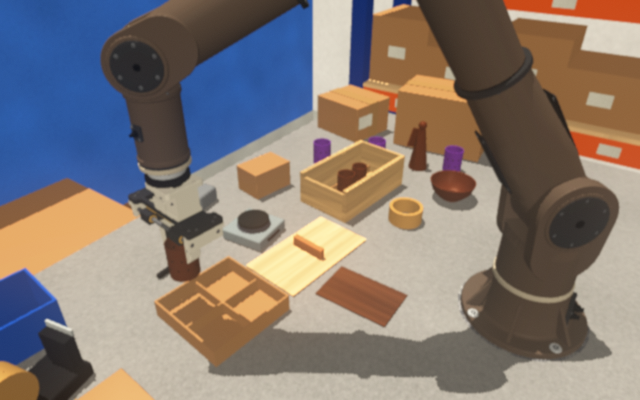

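Emit:
apply_moves([
  [50, 0.02, 0.02, -0.3, 0],
  [50, 0, 0, -0.5, 0],
  [50, 0, 0, -0.5, 0],
  [50, 0, 0, -0.4, 0],
  [50, 0, 0, -0.04, 0],
  [50, 0, 0, -0.03, 0],
  [50, 0, 0, -0.02, 0],
  [50, 0, 0, 0, 0],
])

```text
clock: 18.52
position: [0.5605, 0.3977, 0.0514]
ee_rot: [2.35, 2.085, 0.002]
force: [-0.1, -0.2, -1.8]
width: 0.631
gripper_force: 30.0
```

Emit:
apply_moves([
  [50, 0, 0, -0.025, 0],
  [50, 0, 0, -0.02, 0],
  [50, 0, 0, 0, 0],
])

```text
clock: 18.9
position: [0.5603, 0.3976, 0.0487]
ee_rot: [-2.35, -2.085, -0.001]
force: [-2.5, -1.4, 5.3]
width: 0.633
gripper_force: 30.0
```

Emit:
apply_moves([
  [68, 0, 0, 0, 0],
  [75, 0, 0, 0, 0],
  [80, 0, 0, 0, 0],
  [80, 0, 0, 0.4, 0],
  [80, 0, 0, 0.8, 0],
  [80, 0, 0, 0.8, 0],
  [80, 0, 0, 0.8, 0],
  [80, 0, 0, 0.5, 0],
])

```text
clock: 19.9
position: [0.5608, 0.3978, 0.2489]
ee_rot: [2.35, 2.085, 0.005]
force: [-0.1, -0.1, 0.9]
width: 0.8
gripper_force: 0.0
```

Emit:
apply_moves([
  [80, -0.038, -0.97, 0, 0],
  [80, -0.038, -0.97, 0, 0],
  [80, -0.038, -0.97, 0, 0],
  [80, -0.038, -0.97, 0, 0],
  [80, -0.038, -0.97, 0, 0],
  [80, -0.038, -0.97, 0, 0],
  [80, -0.038, -0.97, 0, 0],
  [80, -0.038, -0.97, 0, 0],
  [80, -0.038, -0.97, 0, 0],
  [80, -0.038, -0.97, 0, 0],
  [80, -0.038, -0.97, 0, 0],
  [80, 0, 0, 0, 0],
])

```text
clock: 21.4
position: [0.5333, -0.2489, 0.246]
ee_rot: [2.357, 2.074, -0.004]
force: [0.2, 0.8, -0.2]
width: 0.801
gripper_force: 0.0
```

```bash
cat >> h.py <<'E'
A7=np.radians(-6.9); A=np.array([[np.cos(A7),np.sin(A7)],[-np.sin(A7),np.cos(A7)]])
def cellcup(P,y,z0=.071,z1=.085,hw=32):
    L=(P[...,:2]*1000-[536,-211.5])@A.T
    m=(abs(L[...,0])<36)&(abs(L[...,1]-y)<hw)&(P[...,2]>z0)&(P[...,2]<z1)
    q=L[m]
    if len(q)<30: print(y,"none",len(q)); return
    lo,hi=q.min(0),q.max(0); w=A.T@((lo+hi)/2)+[536,-211.5]
    print(y,len(q),"crate",((lo+hi)/2).round(1),(hi-lo).round(1),"z",np.percentile(P[m][:,2]*1000,80).round(1),"world",w.round(1))
E
python3 - <<'E'
from h import *
st()
im,d,c=shot("wrist"); P=cloud(d,c)
for y in (99,33,-33,-99): cellcup(P,y)
im,d,c=shot("side","side4.png"); P=cloud(d,c); rect(P[band(P,.36,.66,.23,.50,.065,.095)],"tray cup")
im,d,c=shot("scene"); P=cloud(d,c); rect(P[band(P,.36,.66,.23,.50,.065,.095)],"tray cup")
E
```

```text
t 21.4 pos [ 0.5333 -0.2489  0.246 ] yaw_y -7.31 down -1.0 F [ 0.2  0.8 -0.2] w 73.7 gf 0.0 q7 0.31
99 none 0
33 676 crate [ 1.3 33.8] [50.3 50. ] z 79.4 world [ 541.3 -178.1]
-33 505 crate [  3.5 -31.4] [42.5 43.4] z 77.3 world [ 535.7 -243.1]
-99 52 crate [  -0.8 -130.6] [69.9  0.8] z 83.2 world [ 519.5 -341.1]
tray cup 410 [560.1 399.6] [56.7 58.9] 77.7 z 0.0739
tray cup 127 [563.1 397. ] [56.  63.2] 5.7 z 0.0724
```

View pics/side4.png

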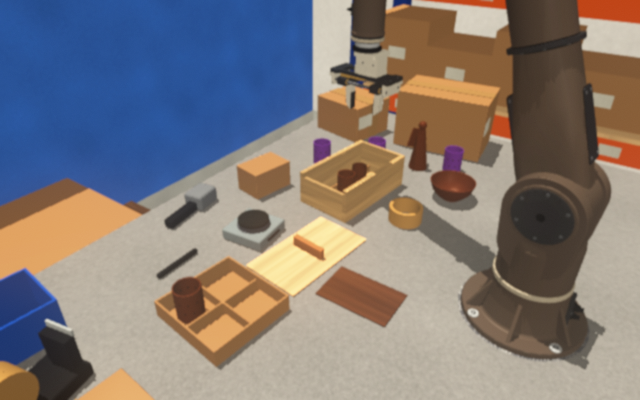

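The side view shows the largest cup upright in the tray at px (188, 300), and the lid flat at (305, 253). Next is the second cup.

Emit:
apply_moves([
  [80, 0.066, 0.59, 0, 0.014],
  [80, 0.066, 0.59, 0, 0],
  [80, 0, 0, -0.6, 0],
  [80, 0, 0, -0.6, 0],
  [80, 0, 0, -0.6, 0],
  [80, 0, 0, -0.6, 0],
  [80, 0, 0, -0.5, 0],
  [80, 0, 0, -0.38, 0],
  [80, 0, 0, 0, 0],
  [80, 0, 0, 0, 0],
])

```text
clock: 22.8
position: [0.5437, -0.1711, 0.05]
ee_rot: [2.34, 2.095, 0.001]
force: [0.8, -0.0, 0.3]
width: 0.802
gripper_force: 0.0
```

Emit:
apply_moves([
  [65, 0, 0, 0, 0],
  [55, 0, 0, 0, 0],
  [43, 0, 0, 0, 0],
  [43, 0, 0, 0, 0],
  [43, 0, 0, 0, 0],
  [43, 0, 0, 0.15, 0],
  [43, 0, 0, 0.5, 0],
  [43, 0, 0, 0.6, 0],
  [43, 0, 0, 0.6, 0],
  [43, 0, 0, 0.4, 0],
  [43, 0, 0, 0, 0],
])

```text
clock: 24.18
position: [0.5441, -0.1724, 0.186]
ee_rot: [2.34, 2.091, 0.004]
force: [0.1, 0.3, -2.5]
width: 0.539
gripper_force: 29.9
```

```bash
python3 - <<'E'
from h import *
s=st()
im,d,c=shot("wrist"); P=cloud(d,c); m=band(P,s["position"][0]-.04,s["position"][0]+.04,s["position"][1]-.04,s["position"][1]+.05,s["position"][2]+.02,s["position"][2]+.04)&(im[...,0]>im[...,2]*1.5); rect(P[m],"held rim")
P0=P[m]; print((P0.min(0)+P0.max(0))/2-s["position"],P0.max(0)-P0.min(0))
for y in (33,-33,-99): cellcup(P,y)
E
```

```text
t 24.18 pos [ 0.5441 -0.1724  0.186 ] yaw_y -6.43 down -1.0 F [ 0.1  0.3 -2.5] w 49.5 gf 29.884138517081738 q7 0.2
held rim 3722 [ 544.6 -179.1] [49.5 51.3] 0.6 z 0.2127
[ 0.00047572 -0.00676976  0.02566742] [0.04951191 0.05127973 0.01133241]
33 none 0
-33 none 0
-99 none 0
```

The hover pose hadn't settled, so the cup sits 6.8 mm off-centre in the pads. I'll set it back down and regrip it centred.

Emit:
apply_moves([
  [43, 0, 0, -0.5, 0],
  [43, 0, 0, -0.6, 0],
  [43, 0, 0, -0.6, 0],
  [43, 0, 0, -0.45, 0],
  [43, 0, 0, -0.09, 0],
  [43, 0, 0, 0, 0],
  [43, 0, 0, 0, 0],
  [65, 0, 0, 0, 0],
  [75, 0, 0, 0, 0],
  [75, 0, 0, 0, 0],
])

```text
clock: 25.48
position: [0.5432, -0.172, 0.0498]
ee_rot: [2.342, 2.093, 0.0]
force: [0.4, 0.7, 0.4]
width: 0.742
gripper_force: 0.0
```

```bash
python3 - <<'E'
from h import *
s=st()
im,d,c=shot("wrist"); P=cloud(d,c); cellcup(P,33); cellcup(P,33,.074,.083,28)
E
```

```text
t 25.48 pos [ 0.5432 -0.172   0.0498] yaw_y -6.42 down -1.0 F [0.4 0.7 0.4] w 68.2 gf 0.0 q7 0.24
33 3841 crate [-4.6 33.1] [62.7 51.6] z 79.1 world [ 535.4 -178.1]
33 3040 crate [-4.6 33.1] [62.7 51.6] z 79.2 world [ 535.4 -178.1]
```

Emit:
apply_moves([
  [75, -0.013, -0.11, 0, 0],
  [75, 0, 0, 0, 0],
  [60, 0, 0, 0, 0],
  [45, 0, 0, 0, 0],
  [43, 0, 0, 0, 0],
  [43, 0, 0, 0, 0],
  [43, 0, 0, 0.15, 0],
  [43, 0, 0, 0.5, 0],
  [43, 0, 0, 0.6, 0],
  [43, 0, 0, 0.6, 0],
  [43, 0, 0, 0.4, 0],
  [43, 0, 0, 0, 0],
])

```text
clock: 27.02
position: [0.5433, -0.1789, 0.1867]
ee_rot: [2.34, 2.091, 0.004]
force: [-0.8, 0.9, -2.8]
width: 0.542
gripper_force: 30.0
```

```bash
cat >> h.py <<'E'
def held():
    s=st(); im,d,c=shot("wrist"); P=cloud(d,c); p=np.array(s["position"])
    m=band(P-p,-.04,.04,-.04,.05,.02,.04)&(im[...,0]>im[...,2]*1.5); q=P[m]-p; print("held rim",((q.min(0)+q.max(0))/2*1000).round(1),((q.max(0)-q.min(0))*1000).round(1),np.percentile(q[:,2],95))
E
python3 - <<'E'
from h import *
held()
E
```

```text
t 27.02 pos [ 0.5433 -0.1789  0.1867] yaw_y -6.42 down -1.0 F [-0.8  0.9 -2.8] w 49.8 gf 29.995254836976528 q7 0.21
held rim [ 0.3 -0.4 29.9] [51.4 51.5 19.7] 0.02996396780667257
```

Emit:
apply_moves([
  [43, 0.233, 0.689, 0, 0],
  [43, 0.233, 0.689, 0, 0],
  [43, 0.233, 0.689, 0, 0],
  [43, 0.233, 0.689, 0, 0],
  [43, 0.233, 0.689, 0, 0],
  [43, 0.233, 0.689, 0, 0],
  [43, 0.233, 0.689, 0, 0],
  [43, 0, 0, 0, 0],
  [43, 0, 0, -0.6, 0],
  [43, 0, 0, -0.5, 0],
  [43, 0, 0, -0.3, 0],
  [43, 0, 0, 0, 0],
])

```text
clock: 28.58
position: [0.6388, 0.11, 0.0989]
ee_rot: [-2.342, -2.092, 0.005]
force: [0.2, 0.7, -1.3]
width: 0.538
gripper_force: 30.0
```

```bash
python3 - <<'E'
from h import *
held()
E
```

```text
t 28.57 pos [0.6388 0.11   0.0989] yaw_y -6.45 down -1.0 F [ 0.2  0.7 -1.3] w 49.5 gf 29.99524843879044 q7 -0.27
held rim [ 1.  -0.3 25.5] [50.2 51.2 10.9] 0.029925059975333484
```

Emit:
apply_moves([
  [43, 0.025, 0, -0.08, 0],
  [43, 0, 0, -0.08, 0],
  [43, 0, 0, -0.06, 0],
  [43, 0, 0, -0.06, 0],
  [43, 0, 0, -0.04, 0],
  [43, 0, 0, -0.03, 0],
  [43, 0, 0, 0, 0],
  [43, 0, 0, 0, 0],
])

```text
clock: 29.62
position: [0.6423, 0.1109, 0.0802]
ee_rot: [2.342, 2.093, 0.002]
force: [3.3, -0.0, 5.2]
width: 0.545
gripper_force: 30.0
```

Emit:
apply_moves([
  [43, 0, 0, -0.03, 0],
  [43, 0, 0, -0.03, 0],
  [43, 0, 0, -0.015, 0],
  [43, 0, 0, 0, 0],
])

```text
clock: 30.12
position: [0.6426, 0.1111, 0.0792]
ee_rot: [2.342, 2.093, 0.005]
force: [-7.4, -1.3, 37.1]
width: 0.539
gripper_force: 30.1
```

Emit:
apply_moves([
  [43, 0, 0, 0.3, 0],
  [43, 0, 0, 0.5, 0],
  [43, 0, 0, 0.55, 0],
  [43, -0.505, 0.568, 0, 0],
  [43, -0.505, 0.568, 0, 0],
  [43, -0.505, 0.568, 0, 0],
  [43, -0.505, 0.568, 0, 0],
  [43, -0.505, 0.568, 0, 0],
  [43, -0.505, 0.568, 0, 0],
  [43, 0, 0, 0, 0],
  [43, 0, 0, 0, 0],
])

```text
clock: 31.5
position: [0.4591, 0.3143, 0.1555]
ee_rot: [2.342, 2.094, -0.004]
force: [1.1, -1.3, -1.4]
width: 0.541
gripper_force: 30.0
```

```bash
python3 - <<'E'
from h import *
held()
im,d,c=shot("side"); P=cloud(d,c); rect(P[band(P,.5,.66,.34,.50,.065,.085)],"tray cup")
E
```

```text
t 31.5 pos [0.4591 0.3143 0.1555] yaw_y -6.41 down -1.0 F [ 1.1 -1.3 -1.4] w 49.8 gf 29.99082743190229 q7 -0.75
held rim [ 1.  -0.4 25.9] [50.2 51.4 11.8] 0.030008463023293908
tray cup 404 [560.5 399.7] [56.9 58.4] 76.1 z 0.074
```

Emit:
apply_moves([
  [43, 0.02, 0.02, -0.3, 0],
  [43, 0, 0, -0.5, 0],
  [43, 0, 0, -0.5, 0],
  [43, 0, 0, -0.4, 0],
  [43, 0, 0, -0.06, 0],
  [43, 0, 0, -0.03, 0],
  [43, 0, 0, -0.02, 0],
  [43, 0, 0, -0.02, 0],
  [43, 0, 0, 0, 0],
])

```text
clock: 32.72
position: [0.4616, 0.3169, 0.0476]
ee_rot: [2.342, 2.093, 0.003]
force: [-1.2, -0.7, 6.0]
width: 0.541
gripper_force: 30.0
```

Emit:
apply_moves([
  [50, 0, 0, 0, 0],
  [62, 0, 0, 0, 0],
  [65, 0, 0, 0, 0],
  [65, 0, 0, 0.4, 0],
  [65, 0, 0, 0.8, 0],
  [65, 0, 0, 0.8, 0],
  [65, 0, 0, 0.8, 0],
  [65, 0, 0, 0.5, 0],
])

```text
clock: 33.72
position: [0.4615, 0.3168, 0.2471]
ee_rot: [2.342, 2.093, 0.005]
force: [0.2, 0.7, -0.5]
width: 0.652
gripper_force: 0.0
```

Emit:
apply_moves([
  [75, 0.108, -0.905, 0, 0],
  [75, 0.108, -0.905, 0, 0],
  [75, 0.108, -0.905, 0, 0],
  [75, 0.108, -0.905, 0, 0],
  [75, 0.108, -0.905, 0, 0],
  [75, 0.108, -0.905, 0, 0],
  [75, 0.108, -0.905, 0, 0],
  [75, 0.108, -0.905, 0, 0],
  [75, 0.108, -0.905, 0, 0],
  [75, 0.108, -0.905, 0, 0],
  [75, 0.108, -0.905, 0, 0],
  [75, 0, 0, 0, 0],
])

```text
clock: 35.22
position: [0.5309, -0.2862, 0.2443]
ee_rot: [2.348, 2.084, -0.004]
force: [-0.2, 0.2, -1.0]
width: 0.749
gripper_force: 0.0
```

Emit:
apply_moves([
  [75, 0, 0, 0, 0],
  [75, 0, 0, 0, 0],
])

```text
clock: 35.48
position: [0.5326, -0.2791, 0.2444]
ee_rot: [-2.34, -2.096, -0.001]
force: [-0.2, -0.0, 0.1]
width: 0.749
gripper_force: 0.0
```

```bash
python3 - <<'E'
from h import *
s=st()
im,d,c=shot("wrist"); P=cloud(d,c)
for y in (99,33,-33,-99): cellcup(P,y)
im,d,c=shot("side","side5.png"); P=cloud(d,c); rect(P[band(P,.52,.66,.34,.50,.065,.085)],"largest"); rect(P[band(P,.40,.51,.25,.37,.062,.085)],"second")
E
```

```text
t 35.48 pos [ 0.5326 -0.2791  0.2444] yaw_y -6.3 down -1.0 F [-0.2 -0.   0.1] w 68.9 gf 0.0 q7 0.45
99 none 0
33 none 0
-33 505 crate [  3.7 -31.4] [42.1 42.8] z 77.4 world [ 535.9 -243.1]
-99 none 23
largest 411 [559.7 399.5] [56.7 59.1] 7.6 z 0.0739
second 346 [461.2 317.4] [50.1 51.6] 46.4 z 0.0714
```

View pics/side5.png

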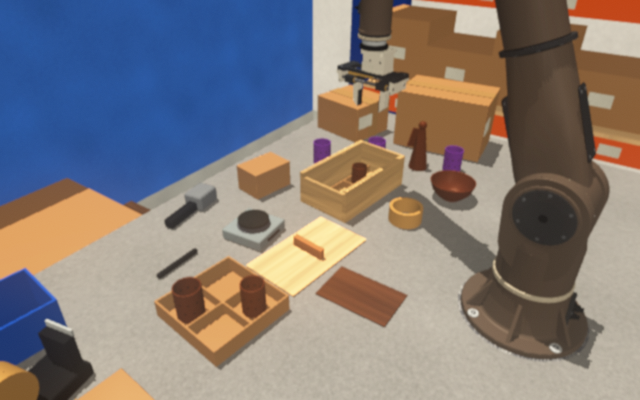

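Both placed cups stand upright at px (188, 300) and (252, 297). Next is the third cup.

Emit:
apply_moves([
  [75, 0.03, 0.3, 0, 0],
  [75, 0.025, 0.3, 0, 0],
  [75, 0, 0, -0.6, 0],
  [75, 0, 0, -0.6, 0],
  [75, 0, 0, -0.6, 0],
  [75, 0, 0, -0.6, 0],
  [75, 0, 0, -0.5, 0],
  [75, 0, 0, -0.38, 0],
  [75, 0, 0, 0, 0],
  [75, 0, 0, 0, 0],
])

```text
clock: 36.83
position: [0.5363, -0.2442, 0.0486]
ee_rot: [2.341, 2.094, 0.001]
force: [-0.3, 0.6, 0.1]
width: 0.75
gripper_force: 0.0
```

```bash
python3 - <<'E'
from h import *
st()
E
```

```text
t 36.83 pos [ 0.5363 -0.2442  0.0486] yaw_y -6.37 down -1.0 F [-0.3  0.6  0.1] w 69.0 gf 0.0 q7 0.48
```

Emit:
apply_moves([
  [60, 0, 0.015, 0, 0],
  [48, 0, 0, 0, 0],
  [36, 0, 0, 0, 0],
  [36, 0, 0, 0, 0],
  [36, 0, 0, 0, 0],
  [36, 0, 0, 0, 0],
  [36, 0, 0, 0.15, 0],
  [36, 0, 0, 0.5, 0],
  [36, 0, 0, 0.6, 0],
  [36, 0, 0, 0.6, 0],
  [36, 0, 0, 0.4, 0],
  [36, 0, 0, 0, 0],
])

```text
clock: 38.33
position: [0.5365, -0.2445, 0.1845]
ee_rot: [2.34, 2.091, 0.003]
force: [0.1, 0.1, -1.6]
width: 0.482
gripper_force: 30.0
```

```bash
python3 - <<'E'
from h import *
held()
E
```

```text
t 38.33 pos [ 0.5365 -0.2445  0.1845] yaw_y -6.43 down -1.0 F [ 0.1  0.1 -1.6] w 44.3 gf 29.98648239299655 q7 0.41
held rim [ 8.9  0.8 29.5] [62.3 43.8 19. ] 0.029634417417867237
```

Emit:
apply_moves([
  [36, 0.22, 0.737, 0, 0],
  [36, 0.22, 0.737, 0, 0],
  [36, 0.22, 0.737, 0, 0],
  [36, 0.22, 0.737, 0, 0],
  [36, 0.22, 0.737, 0, 0],
  [36, 0.22, 0.737, 0, 0],
  [36, 0.22, 0.737, 0, 0],
  [36, 0.22, 0.737, 0, 0],
  [36, 0, 0, -0.5, 0],
  [36, 0, 0, -0.5, 0],
  [36, 0, 0, -0.35, 0],
  [36, 0, 0, 0, 0],
])

```text
clock: 39.88
position: [0.6388, 0.1095, 0.0984]
ee_rot: [-2.34, -2.092, 0.008]
force: [-0.4, -0.1, -1.8]
width: 0.475
gripper_force: 30.0
```

```bash
python3 - <<'E'
from h import *
held()
E
```

```text
t 39.88 pos [0.6388 0.1095 0.0984] yaw_y -6.42 down -1.0 F [-0.4 -0.1 -1.8] w 43.7 gf 29.986600521951914 q7 -0.17
held rim [ 1.   0.7 25.4] [44.1 43.5 10.9] 0.029636830319125954
```

Emit:
apply_moves([
  [36, 0.02, 0, -0.08, 0],
  [36, 0, 0, -0.08, 0],
  [36, 0, 0, -0.06, 0],
  [36, 0, 0, -0.06, 0],
  [36, 0, 0, -0.04, 0],
  [36, 0, 0, -0.03, 0],
  [36, 0, 0, -0.02, 0],
  [36, 0, 0, 0, 0],
])

```text
clock: 40.92
position: [0.6426, 0.1099, 0.0796]
ee_rot: [2.342, 2.093, 0.001]
force: [-2.1, -0.5, 5.4]
width: 0.481
gripper_force: 30.0
```

Emit:
apply_moves([
  [36, 0, 0, -0.03, 0],
  [36, 0, 0, -0.03, 0],
  [36, 0, 0, -0.01, 0],
  [36, 0, 0, 0, 0],
])

```text
clock: 41.42
position: [0.6428, 0.11, 0.0777]
ee_rot: [2.342, 2.093, 0.003]
force: [-7.3, -0.6, 24.9]
width: 0.476
gripper_force: 30.1
```

Emit:
apply_moves([
  [36, 0, 0, 0.3, 0],
  [36, 0, 0, 0.5, 0],
  [36, 0, 0, 0.55, 0],
  [36, -0.309, 0.65, 0, 0],
  [36, -0.309, 0.65, 0, 0],
  [36, -0.309, 0.65, 0, 0],
  [36, -0.309, 0.65, 0, 0],
  [36, -0.309, 0.65, 0, 0],
  [36, 0, 0, 0, 0],
  [36, 0, 0, -0.5, 0],
  [36, 0, 0, -0.5, 0],
  [36, 0, 0, 0, 0],
])

```text
clock: 42.92
position: [0.5482, 0.303, 0.094]
ee_rot: [-2.343, -2.092, 0.009]
force: [-0.3, -0.6, -0.7]
width: 0.479
gripper_force: 30.0
```

```bash
python3 - <<'E'
from h import *
held()
E
```

```text
t 42.92 pos [0.5482 0.303  0.094 ] yaw_y -6.47 down -1.0 F [-0.3 -0.6 -0.7] w 44.1 gf 29.98644970357418 q7 -0.52
held rim [ 0.9  0.4 25.5] [44.3 44.7 11. ] 0.02963792901292481
```

Contact should come at TCP z of about 0.046.

Emit:
apply_moves([
  [36, 0.02, 0.02, -0.4, 0],
  [36, 0, 0, -0.3, 0],
  [36, 0, 0, -0.05, 0],
  [36, 0, 0, -0.03, 0],
  [36, 0, 0, -0.02, 0],
  [36, 0, 0, 0, 0],
])

```text
clock: 43.72
position: [0.5511, 0.3062, 0.0487]
ee_rot: [2.342, 2.093, 0.001]
force: [-0.3, -0.0, -1.6]
width: 0.478
gripper_force: 30.0
```

Emit:
apply_moves([
  [36, 0, 0, -0.025, 0],
  [36, 0, 0, -0.02, 0],
  [36, 0, 0, 0, 0],
])

```text
clock: 44.1
position: [0.551, 0.3062, 0.0461]
ee_rot: [-2.342, -2.094, -0.001]
force: [-1.9, 0.0, 5.3]
width: 0.482
gripper_force: 30.0
```

Emit:
apply_moves([
  [44, 0, 0, 0, 0],
  [55, 0, 0, 0, 0],
  [58, 0, 0, 0, 0],
  [58, 0, 0, 0.4, 0],
  [58, 0, 0, 0.8, 0],
  [58, 0, 0, 0.8, 0],
  [58, 0, 0, 0.8, 0],
  [58, 0, -0.6, 0.5, 0],
  [58, 0, -0.8, 0, 0],
  [58, 0, -0.6, 0, 0],
  [58, 0, 0, 0, 0],
  [58, 0, 0, 0, 0],
])

```text
clock: 45.6
position: [0.5508, 0.1868, 0.2435]
ee_rot: [-2.342, -2.094, -0.001]
force: [-0.0, 0.8, -0.2]
width: 0.58
gripper_force: 0.0
```

```bash
python3 - <<'E'
from h import *
st(); ims=[]
for n in ("side","wrist"):
    im,d,c=shot(n); P=cloud(d,c); ims.append(im)
    for t,b in (("largest",(.52,.66,.35,.50)),("second",(.40,.51,.25,.37)),("third",(.515,.6,.25,.345)),("anything4",(.4,.51,.37,.48))): rect(P[band(P,*b,.06,.085)],n+" "+t)
im,d,c=shot("scene"); ims.append(im)
cv2.imwrite("pics/fin.png",cv2.resize(np.vstack([np.hstack(ims[:2]),np.hstack([ims[2],ims[2]*0])])[:,:,::-1],(800,500),interpolation=cv2.INTER_AREA))
E
```

```text
t 45.6 pos [0.5508 0.1868 0.2435] yaw_y -6.4 down -1.0 F [-0.   0.8 -0.2] w 53.4 gf 0.0 q7 -0.39
side largest 515 [559.6 399.4] [57.5 59.5] 33.2 z 0.0716
side second 376 [461.6 317.2] [49.8 52.3] 59.8 z 0.0705
side third 274 [550. 308.] [43.3 44. ] 21.6 z 0.0693
side anything4 0
wrist largest 0
wrist second 1407 [462.  316.1] [50.4 50.5] 74.8 z 0.0724
wrist third 772 [551.  306.5] [42.7 43.2] 42.1 z 0.0728
wrist anything4 0
```

View pics/fin.png

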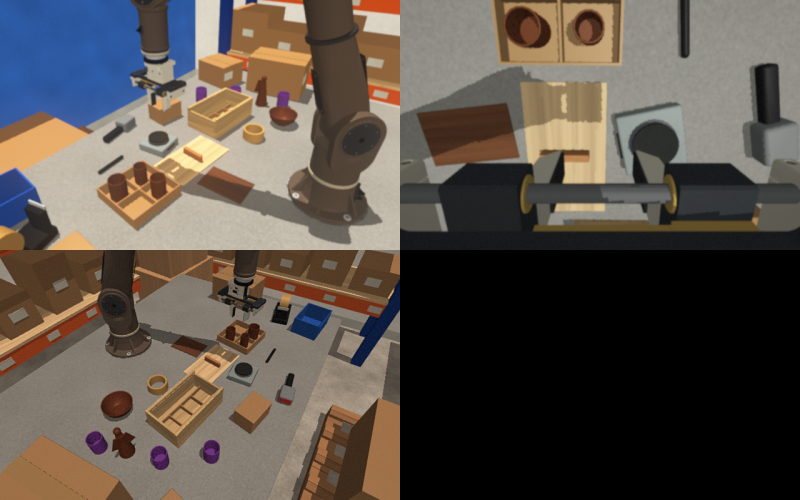

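```bash
python3 - <<'E'
from h import *
im,d,c=shot("wrist"); P=cloud(d,c); L=(P[...,:2]*1000-[478,97.5])@A.T
for x in (-65,0,65):
    m=(abs(L[...,0]-x)<6)&(abs(L[...,1]-90)<20); print(x,np.nanmedian(P[m][:,2]*1000).round(1))
m=(abs(L[...,1]-60)<3)&(P[...,2]<.045)
for x in range(-110,100,3):
    k=m&(abs(L[...,0]-x)<1.5)
    if abs(x)>65: print(x,np.nanmedian(P[k][:,2]*1000).round(1),im[k].mean(0).round(),end="; ")
E
```

```text
-65 7.0
0 6.9
65 6.9
-110 4.9 [65. 42. 28.]; -107 4.9 [66. 42. 28.]; -104 5.1 [65. 42. 28.]; -101 3.0 [75. 65. 57.]; -98 1.1 [95. 95. 89.]; -95 1.2 [97. 96. 90.]; -92 0.4 [97. 96. 91.]; -89 0.9 [95. 95. 90.]; -86 0.9 [92. 92. 86.]; -83 1.2 [93. 93. 88.]; -80 0.8 [98. 96. 89.]; -77 1.9 [117. 107.  89.]; -74 7.3 [145. 125.  92.]; -71 6.4 [151. 129.  93.]; -68 6.9 [152. 130.  94.]; 67 6.8 [204. 180. 135.]; 70 6.9 [220. 196. 149.]; 73 7.0 [220. 196. 150.]; 76 4.2 [188. 171. 140.]; 79 0.7 [156. 154. 145.]; 82 1.3 [155. 154. 146.]; 85 0.8 [148. 146. 138.]; 88 1.0 [110. 109. 103.]; 91 0.9 [99. 99. 93.]; 94 2.6 [94. 96. 92.]; 97 30.1 [129. 136. 132.];
```

The lid lies flat with over 18 mm of clearance on both sides, and the cups are upright in the tray. I'm handing the job in.

```bash
python3 -c "
from cell import arm
print(arm.sign_off())"
```

```text
the job is handed in; nothing more can be done
None
```

The job is handed in: the lid lies flat on the bare bench, and the largest, second and third cups were each pressed fully down in that order and stand upright in the tray; the smallest was absent.

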